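Rack the microscope objectives in order of length

TASK

The cleaned microscope objectives are standing on the rubber mat: put all four back into the objective rack in order of length, the shortest in the dish next to the rack's pull tab and the longest in the dish at the far end, each standing upright on its thread, lens up, in its own dish. Set them down gently without dropping or knocking any over, and leave the eyepiece and the culture plate where they are.

Things in the scene. Friction and masses are not known exactly. Their poses are not given: they have to be found in the camera images.
- objective_4x: Shortest objective, 30 mm high. All four are round bright metal, standing lens up on a 25 mm thread (0 to 5 mm above the underside) below a 32 mm barrel, the place to grip. Barrel 5 to 24 mm, blunt 27 mm front, 19 mm lens; 100 g. Origin: centre of underside, z up. All four and the eyepiece stand 60 mm or more apart on a fixed slate-blue mat, 200 x 270 x 2 mm.
- objective_10x: Second shortest objective, 42 mm high: 25 mm thread to 5 mm, 32 mm barrel from 5 to 28 mm, then 29 mm and a cone ending 20 mm across at the 12 mm lens. About 130 g. Origin: centre of its underside; z up along its axis.
- objective_20x: Second longest objective, 54 mm high: 25 mm thread to 5 mm, 32 mm barrel from 5 to 34 mm, then a 26 mm neck and a cone ending 17 mm across at the 9 mm lens. About 170 g. Origin: centre of its underside; z up along its axis.
- objective_40x: Longest objective, 66 mm high: 25 mm thread to 5 mm, 32 mm barrel from 5 to 42 mm (black knurled ring at 30 to 40 mm, same diameter), then a 25 mm neck and a cone ending 12 mm across at the 5 mm lens. About 210 g. Origin: centre of its underside; z up along its axis.
- dish_1: Rubber dish next to the rack's pull tab. All dishes: fixed, grey lip, black floor, 54 mm outer, 48 mm inner diameter, floor 2 mm and lip 4.5 mm above the origin (centre of underside); z up, x along the row away from the tab. Rack: fixed aluminium plate 262 x 74 mm, top 12 mm above the bench, left or right of the mat, turned any way; four dishes 64 mm apart; black tab juts 40 mm at one end.
- dish_2: Second dish from the pull tab, like dish_1. Origin: centre of its underside; the floor is 2 mm above it; x along the row away from the tab, z up.
- dish_3: Third dish from the pull tab, like dish_1. Origin: centre of its underside; the floor is 2 mm above it; x along the row away from the tab, z up.
- dish_4: Last dish, at the end of the rack away from the pull tab, like dish_1. Origin: centre of its underside; the floor is 2 mm above it; x along the row away from the tab, z up.
- eyepiece: Bystander: a loose black eyepiece standing among the objectives on the mat, eyecup up; 54 mm high, 30 mm diameter at the foot, 38 mm above 24 mm, 43 mm at the rubber eyecup; 110 g. Origin: centre of its underside, z up.
- well_plate: Bystander: a clear six-well culture plate with lid, 85.5 x 128 x 20 mm (x, y, z), loose on the bench beyond the work, 160 g. Origin: centre of its underside, z up. To its left (+y) and out of the way stands a small brown bottle, 75 mm high.
There are look-alikes about, which are no part of the job. What is shaped like the objective_40x but green or purple is not meant.

How it is judged:
At the end, for the whole second after the job is handed in: Each objective stands upright (within 0.08 rad) and at rest on the floor of its own dish, its centre within 12.5 mm of the dish's centre and its underside less than 5 mm above the dish's underside: 4x (shortest) in dish_1 next to the pull tab, 10x in dish_2, 20x in dish_3, 40x (longest) in dish_4 (horizontal distance between objective_4x and dish_1 below 0.0125 m and z of objective_4x in the frame of dish_1 between -0.001 and 0.005 m and angle between each of objective_4x, objective_10x, objective_20x, objective_40x's own z axis and vertical below 0.08 rad and linear speed of each of objective_4x, objective_10x, objective_20x, objective_40x below 0.02 m/s and horizontal distance between objective_10x and dish_2 below 0.0125 m and z of objective_10x in the frame of dish_2 between -0.001 and 0.005 m and horizontal distance between objective_20x and dish_3 below 0.0125 m and z of objective_20x in the frame of dish_3 between -0.001 and 0.005 m and horizontal distance between objective_40x and dish_4 below 0.0125 m and z of objective_40x in the frame of dish_4 between -0.001 and 0.005 m); the robot touches nothing.
It fails at once if an objective is dropped (falls free of the fingers faster than 0.7 m/s, a drop of about 25 mm) ((contact force between objective_4x and the fingers below 0.1 N and linear speed of objective_4x above 0.7 m/s) or (contact force between objective_10x and the fingers below 0.1 N and linear speed of objective_10x above 0.7 m/s) or (contact force between objective_20x and the fingers below 0.1 N and linear speed of objective_20x above 0.7 m/s) or (contact force between objective_40x and the fingers below 0.1 N and linear speed of objective_40x above 0.7 m/s)).
It fails at once if an objective is knocked over (tilts beyond 1 rad) (angle between any of objective_4x, objective_10x, objective_20x, objective_40x's own z axis and vertical above 1 rad).
It fails at once if the eyepiece or the culture plate is moved by more than 20 mm, or the eyepiece tips over (distance of any of eyepiece, well_plate from where it was at the start of the episode above 0.02 m or angle between eyepiece's own z axis and vertical above 0.5 rad).
It also fails if it takes over 120 s, if anything falls off the work surface, if the arm or the gripper's body presses on something with over 40 N, if the wrist force passes 120 N, or if a joint passes its speed limit or range.

ROBOT

A 6-joint arm with a two-finger parallel gripper is mounted at the origin on the work surface. World frame = base frame: x ahead of the robot, y to its left, z up, the work surface at z = 0. Lengths are in m, angles in rad, forces in N, time in s.
With the tool pointing down it reaches from about 0.35 to 0.85 m from the base axis. Payload 8.1 kg.
Tool frame: the origin (TCP) lies at the very end of the fingers, on their centre line; the grasp point (between the pads) lies 19 mm behind it; z points along the fingers, y is the line along which they close (so a half turn about z gives the same grasp; the last joint's range is limited). The gripper opens to 93 mm and grips with 3 to 60 N. Pads are 15 mm wide; open, the fingers measure 128 mm over their backs; the gripper's body (75 mm by 188 mm) begins 65 mm behind the grasp point.
Start: joints at [-1.241, 0.13, 1.488, -0, 1.523, -0.085], TCP at [0.242, -0.549, 0.219] pointing down, gripper open.
Joint ranges: [-2.96, 2.96], [-0.89, 2.26], [0.02, 2.5], [-1.34, 4.48], [0, 2.73], [-2.66, 2.66]. Speed limits (rad/s): [2.39, 2.39, 2.79, 3.14, 3.14, 3.14].

INTERFACE

Orientations are given as a rotation vector (axis times angle).
In Python, from plant import robot gives the robot as it stands.
- The arm moves only by the tool play_rows, never from a script. Its argument "deltas" is one flat list of numbers, 5 for each row, row after row: the shift along the tool's x, y, z in mm, then the turn about the tool's z in degrees, then the finger opening in mm, from 0 to 93. A call has 1 to 10 rows; each row shifts and turns the commanded pose from where the row before left it, along the tool's axes as they then stand; what a row does not reach is not made up. A row lasts 1/12 s, in which the tool goes at most 41.7 mm and 7.16 degrees, less where a joint would pass 70% of its speed; a pose out of reach is approached as far as the arm can. A call with a gripper value outside its range is refused whole. The fingers move at their own pace and stop on an object; "newtons" is the grip in N (left out, the last holds). Time passes only in rows, so rows that do not move let the fingers close. It gives the time, the measured TCP pose, the force, the opening and the grip force at its end, in the units of the state.
- robot.read_state(): the state, without advancing time (a new reading comes with each control period).
- robot.read_camera(name): name is "scene" or "top" or "wrist"; returns a dict with "pixels" (480x640x3 uint8, blue, green, red), "mtx" (3x3 intrinsics, pixels), "D" ([k1, k2, p1, p2, k3] as OpenCV has them; the pictures are not rectified), "eye" and "rotation" of the camera in the world. Camera axes: x right, y up, looking along -z (the intrinsics and any distortion apply to the point x, -y, -z); pixel columns grow to the right and rows downward; lengths in m; the calibration is good to about 2 mm. A picture is of the moment at which its call begins. There is no depth.
- robot.close_job(): hands the job in; it is judged then, once.
The state is a dict: "t": time; "q": joint angles; "dq": joint speeds; "joint_torque": joint torques, N m; "tool_pos": TCP position; "orientation": TCP orientation; "force": force on the tool from outside, world axes, zero at the start; "wrist_torque": the same for the moment, N m; "opening": finger opening in m; "gripper_force": force on a finger pad.
Only numpy, scipy, OpenCV 4.12 (cv2) and the standard library are available. Lean on these libraries where they do the work, as an engineer would, in place of code of your own. Each camera call takes 0.05 s, during which the arm holds its last target. There are 200 camera calls.

## Working session

There is one attempt and no reset: what is moved stays moved. The work goes in short steps, Python scripts to look and compute and a tool call to move; the robot and the scene stay as the last step left them, time stands still between calls to the robot, and variables do not carry over. Pictures are saved under pics/ and viewed, at most 14 in all, crops included, and the job is handed in when it is done.

Besides the shell and the picture viewer there is one more tool, called by a JSON object that holds its "api" and its "payload", one argument or row to a line. play_rows: Moves the arm, as the interface text tells. Its arguments: {"type":"object","properties":{"deltas":{"type":"array"},"newtons":{"type":"number"}},"required":["deltas"]}

```bash
mkdir -p pics; ls; cat > h.py <<'E'
import numpy as np, cv2
from plant import robot
def cam(n): return robot.read_camera(n)
def ray(c,u,v):
    p=cv2.undistortPoints(np.array([[[u,v]]],float),np.array(c["mtx"],float),np.array(c["D"],float))[0,0]
    return np.array(c["eye"],float),np.array(c["rotation"],float)@np.array([p[0],-p[1],-1.])
def onz(c,u,v,z):
    e,d=ray(c,u,v); return e+d*(z-e[2])/d[2]
def proj(c,P):
    R=np.array(c["rotation"],float); q=(np.atleast_2d(P)-np.array(c["eye"]))@R; q=q*[1,-1,-1]
    return cv2.projectPoints(q.reshape(-1,1,3),np.zeros(3),np.zeros(3),np.array(c["mtx"],float),np.array(c["D"],float))[0][:,0]
E
python3 - <<'E'
from h import *
for n in ("scene","top"):
    c=cam(n); cv2.imwrite(f"pics/{n}0.png",c["pixels"]); print(n,c["mtx"],c["D"],c["eye"],c["rotation"])
    np.savez(n+"0.npz",**{k:np.array(v) for k,v in c.items()})
print(robot.read_state())
E
```

```text
pics
scene [[461.15323819   0.         312.13783283]
 [  0.         461.15323819 243.05424266]
 [  0.           0.           1.        ]] [0.02491307 0.         0.         0.         0.        ] [ 1.23197726 -0.17968787  0.52594185] [0.79286001 0.61506276 1.16530761]
top [[510.29494107   0.         317.04216692]
 [  0.         510.29494107 239.08044806]
 [  0.           0.           1.        ]] [-0.12990207  0.          0.          0.          0.        ] [ 0.51198266 -0.02508014  0.9573762 ] [ 0.09530962 -0.0544033  -1.5847065 ]
{'t': 0.1, 'q': array([-1.24141048e+00,  1.31096059e-01,  1.48916045e+00, -2.39151143e-06,
        1.52299508e+00, -8.53906719e-02]), 'dq': array([-0.00045941, -0.00144448, -0.00385708, -0.00161577, -0.0003503 ,
        0.00045693]), 'joint_torque': array([ 8.47935207e-04, -5.61340213e+01, -4.93094766e+01,  7.67559791e-02,
        2.91117484e-02, -7.31614500e-05]), 'tool_pos': array([ 0.24165073, -0.5486295 ,  0.21769157]), 'orientation': array([-3.07266358e+00, -6.46530290e-01,  3.20676152e-04]), 'force': array([ 0.2529597 , -0.3114003 , -1.32815361]), 'wrist_torque': array([-0.03275982, -0.01240293,  0.02538705]), 'gripper_force': 0.0, 'opening': 0.0928999103048525}
```

```bash
sed -i 's/^def cam(n).*/def cam(n):\n    c=robot.read_camera(n); c["rotation"]=cv2.Rodrigues(np.array(c["rotation"],float))[0]; return c/' h.py; head -6 h.py
```

```text
import numpy as np, cv2
from plant import robot
def cam(n):
    c=robot.read_camera(n); c["rotation"]=cv2.Rodrigues(np.array(c["rotation"],float))[0]; return c
def ray(c,u,v):
    p=cv2.undistortPoints(np.array([[[u,v]]],float),np.array(c["mtx"],float),np.array(c["D"],float))[0,0]
```

View pics/top0.png

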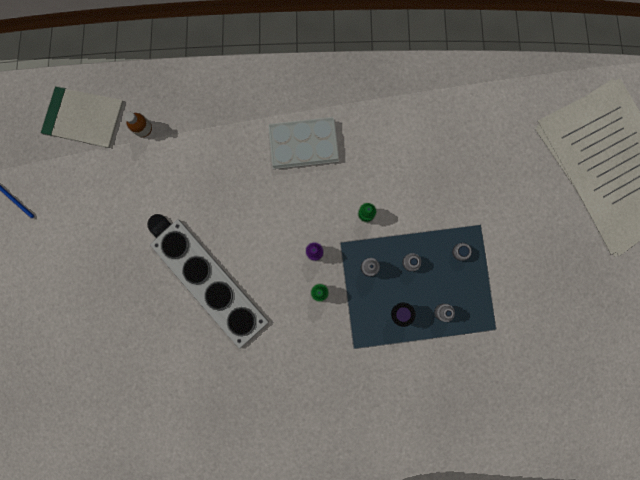

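View pics/scene0.png

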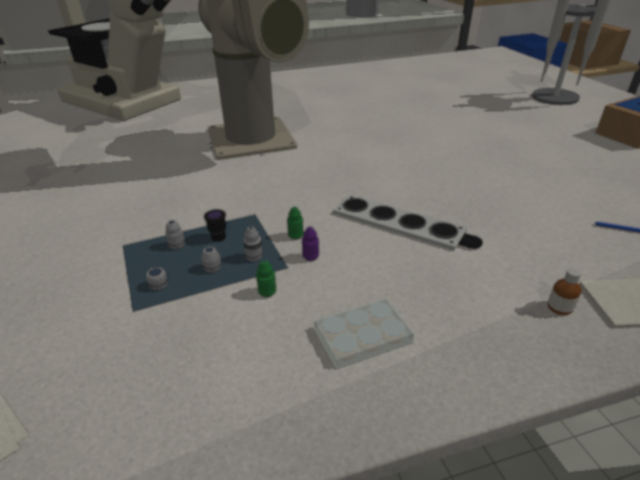

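Top view: dishes from the tab at (158,226) are dish_1 (174,244), dish_2 (196,270), dish_3 (218,295) and dish_4 (241,321). The silver objectives are at (371,267), (413,262), (463,252) and (446,313). The eyepiece is at (403,314), and the green and purple look-alikes at (367,212), (320,292) and (315,252) are off the mat. Scene view: on height and ring, 40x (252,243), 20x (175,235), 10x (210,260) and 4x (157,280). I'll confirm that in an enlarged crop.

```bash
python3 - <<'E'
from h import *
T=cam("top"); S=cam("scene")
a=cv2.resize(T["pixels"][215:355,335:500],None,fx=3.6,fy=3.6,interpolation=2)[:, :594]
b=cv2.resize(S["pixels"][195:305,115:325],None,fx=2.8,fy=2.8,interpolation=2)
b=cv2.resize(S["pixels"][200:300,120:290],None,fx=4.6,fy=4.6,interpolation=2)
cv2.imwrite("pics/cropS.png",b)
g=cv2.cvtColor(T["pixels"],cv2.COLOR_BGR2HSV)
# rack dishes: dark blobs on the left
def blobs(m,lo,hi):
    n,l,s,c=cv2.connectedComponentsWithStats(m.astype(np.uint8))
    return [(c[i].round(1),s[i][2:]) for i in range(1,n) if lo<s[i][4]<hi]
m=g[...,2]<45; m[:, 270:]=0; m[:200]=0
print("dishes")
for c,s in blobs(m,150,2000): print(c,s,onz(T,*c,0.014).round(4))
# non-mat within mat region : mat is bluish
B,G,R=[T["pixels"][...,i].astype(int) for i in range(3)]
m=(B-R<12)&(R>45); m2=np.zeros_like(m); m2[240:335,352:485]=m[240:335,352:485]
print("obj")
for c,s in blobs(m2,20,800): print(c,s,onz(T,*c,0.03).round(4))
# predictions
H={"4x":(463,252,.032),"10x":(413,262,.044),"20x":(446,313,.056),"40x":(371,267,.068),"eye":(403,314,.056)}
for k,(u,v,z) in H.items():
    P=onz(T,u,v,z); print(k,P.round(4),"scene pix of top",proj(S,P).round(1))
np.set_printoptions(suppress=True)
E
```

```text
dishes
[157.6 224.3] [ 23  24 336] [0.6355 0.3021 0.014 ]
[174.  244.4] [ 25  26 501] [0.5966 0.2693 0.014 ]
[195.5 269.5] [ 25  26 514] [0.5487 0.2274 0.014 ]
[218.  295.3] [ 25  27 525] [0.5002 0.1846 0.014 ]
[240.6 321.1] [ 26  27 547] [0.4522 0.1423 0.014 ]
obj
[461.3 251.1] [ 19  17 169] [ 0.5742 -0.265   0.03  ]
[411.2 261.8] [ 18  18 225] [ 0.5563 -0.1722  0.03  ]
[369.9 266.5] [ 19  18 262] [ 0.5491 -0.0968  0.03  ]
[444.  312.2] [ 20  18 266] [ 0.464  -0.2295  0.03  ]
[475.2 333.1] [25  4 57] [ 0.4249 -0.2857  0.03  ]
4x [ 0.5724 -0.2676  0.032 ] scene pix of top [[156.1 271.2]]
10x [ 0.5552 -0.1732  0.044 ] scene pix of top [[210.  249.2]]
20x [ 0.4638 -0.2272  0.056 ] scene pix of top [[174.  221.8]]
40x [ 0.5467 -0.0958  0.068 ] scene pix of top [[251.2 227.4]]
eye [ 0.4637 -0.1512  0.056 ] scene pix of top [[215.  214.7]]
```

View pics/cropS.png

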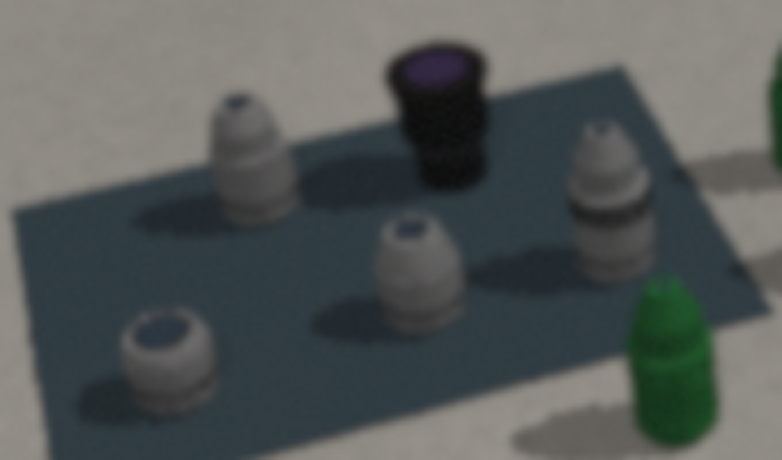

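The crop confirms the identities: the ringed one on the right is 40x, rear left is 20x, centre is 10x, and front left is 4x. The dish spacing measures 63.6 mm against a stated 64. I'll use one yaw throughout, tool x along the rack row at 41.1°, so the fingers close across the row. First move: turn −17.3°, then travel to above the 4x.

```bash
cat >> h.py <<'E'
np.set_printoptions(suppress=True)
def go(x,y,z,yaw=41.1):
    "remaining tool-frame shift (mm) and turn (deg) to a world target"
    s=robot.read_state(); R=cv2.Rodrigues(np.array(s["orientation"],float))[0]
    y0=np.degrees(np.arctan2(R[1,0],R[0,0]))
    d=R.T@(np.array([x,y,z])-s["tool_pos"])*1000
    print("t",round(s["t"],2),"pos",s["tool_pos"].round(4),"d",d.round(1),"turn",round(y0-yaw,1),"open",round(s["opening"]*1000,1),"tilt z",R[:,2].round(4))
E
```

{"api": "play_rows", "payload": {
  "deltas": [0, 0, 15, -5.8, 55, 0, 0, 15, -5.8, 55, 0, 0, 15, -5.7, 55, 30, 0, 10, 0, 55, 35, 0, 10, 0, 55, 35, 0, 10, 0, 55, 35, 0, 0, 0, 55, 35, 0, 0, 0, 55, 35, 0, 0, 0, 55, 35, 0, 0, 0, 55]
}}

```text
t: 1.03
tool_pos: [0.4237, -0.39, 0.1434]
orientation: [-2.942, -1.102, 0.0]
force: [0.1, -0.5, -1.2]
opening: 0.0551
gripper_force: 0.0
```

{"api": "play_rows", "payload": {
  "deltas": [35, 0, 0, 0, 55, 35, 0, 0, 0, 55, 35, 0, 0, 0, 55, 30, 0, 0, 0, 55, 25, 0, 0, 0, 55, 15, 0, 0, 0, 55, 0, 0, 0, 0, 55, 0, 0, 0, 0, 55]
}}

```text
t: 1.7
tool_pos: [0.5546, -0.2763, 0.1433]
orientation: [-2.941, -1.104, 0.001]
force: [-1.1, -1.0, -0.3]
opening: 0.0548
gripper_force: 0.0
```

```bash
python3 - <<'E'
from h import *
go(.5724,-.2676,.007)
c=cam("wrist"); cv2.imwrite("pics/w1.png",c["pixels"])
for P in ((.5724,-.2676,.032),(.5552,-.1732,.044)): print(proj(c,P).round(1))
E
```

```text
t 1.7 pos [ 0.5546 -0.2763  0.1433] d [ 19.2   5.2 136.3] turn 0.0 open 54.8 tilt z [-0.0008 -0.0001 -1.    ]
[[329.6 214. ]]
[[222.4 153.7]]
```

View pics/w1.png

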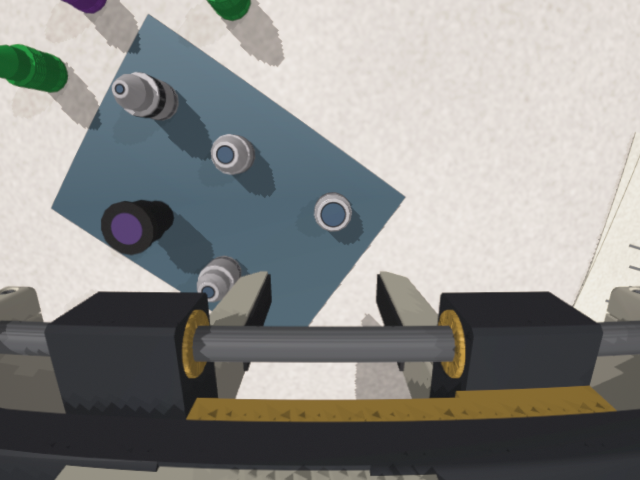

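Wrist view: 4x lens at (333,213), predicted (330,214), so they agree to about 3 mm. Other objects are clear of the fingers. Descending.

{"api": "play_rows", "payload": {
  "deltas": [10, 3, 0, 0, 55, 9, 3, 15, 0, 55, 0, 0, 25, 0, 55, 0, 0, 25, 0, 55, 0, 0, 25, 0, 55, 0, 0, 20, 0, 55, 0, 0, 12, 0, 55, 0, 0, 8, 0, 55, 0, 0, 0, 0, 55, 0, 0, 0, 0, 55]
}}

```text
t: 2.58
tool_pos: [0.5732, -0.2691, 0.0143]
orientation: [2.942, 1.101, 0.001]
force: [1.0, 0.4, 0.6]
opening: 0.0547
gripper_force: 0.0
```

```bash
python3 - <<'E'
from h import *
go(.5724,-.2676,.006)
c=cam("wrist"); cv2.imwrite("pics/w2.png",c["pixels"])
E
```

```text
t 2.58 pos [ 0.5732 -0.2691  0.0143] d [ 0.3 -1.7  8.3] turn -0.1 open 54.7 tilt z [ 0.0005 -0.0002 -1.    ]
```

View pics/w2.png

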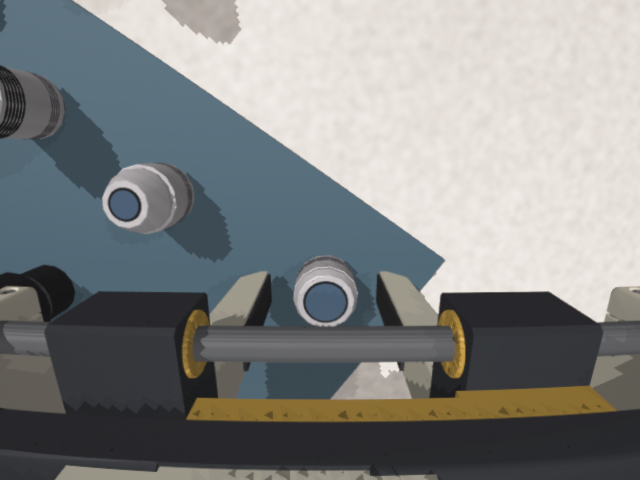

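The 4x lens is at (325,301), centred between the fingers. Next I'll check the along-pad direction by casting that pixel onto its lens height.

```bash
python3 - <<'E'
from h import *
c=cam("wrist"); P=onz(c,325,301,.032); print(P.round(4)); go(P[0],P[1],.006)
P=onz(c,125,203,.044); print("10x",P.round(4))
E
```

```text
[ 0.5744 -0.2698  0.032 ]
t 2.68 pos [ 0.5742 -0.2694  0.0155] d [-0.1  0.4  9.5] turn -0.0 open 54.9 tilt z [ 0.0024 -0.0014 -1.    ]
10x [ 0.5567 -0.1744  0.044 ]
```

{"api": "play_rows", "payload": {
  "deltas": [0, 0, 5, 0, 55, 0, 0, 4, 0, 55, 0, 0, 0, 0, 55, 0, 0, 0, 0, 30, 0, 0, 0, 0, 30, 0, 0, 0, 0, 30, 0, 0, 0, 0, 30, 0, 0, 0, 0, 30, 0, 0, 0, 0, 30],
  "newtons": 20
}}

```text
t: 3.43
tool_pos: [0.5732, -0.2686, 0.0048]
orientation: [2.942, 1.102, 0.0]
force: [0.4, 0.4, -0.2]
opening: 0.0317
gripper_force: 20.0
```

{"api": "play_rows", "payload": {
  "deltas": [0, 0, 0, 0, 38, 0, 0, 0, 0, 38, 0, 0, -2, 0, 38, 0, 0, 0, 0, 38, 0, 0, 0, 0, 30, 0, 0, 0, 0, 30, 0, 0, 0, 0, 30, 0, 0, 0, 0, 30]
}}

```text
t: 4.1
tool_pos: [0.5731, -0.2686, 0.0068]
orientation: [2.942, 1.102, 0.0]
force: [0.2, 0.6, 1.5]
opening: 0.0314
gripper_force: 20.0
```

```bash
python3 - <<'E'
from h import *
go(.5966,.2693,.12)
E
```

```text
t 4.1 pos [ 0.5731 -0.2686  0.0068] d [ 371.1 -390.1 -113.3] turn -0.0 open 31.4 tilt z [ 0.0002 -0.0001 -1.    ]
```

{"api": "play_rows", "payload": {
  "deltas": [0, 0, -8, 0, 30, 0, 0, -20, 0, 30, 0, 0, -25, 0, 30, 0, 0, -25, 0, 30, 7, -8, -20, 0, 30, 14, -15, -15, 0, 30, 24, -25, 0, 0, 30, 27, -28, 0, 0, 30, 27, -28, 0, 0, 30, 27, -28, 0, 0, 30]
}}

```text
t: 4.93
tool_pos: [0.581, -0.0848, 0.1203]
orientation: [2.942, 1.101, 0.001]
force: [0.5, -0.4, -1.1]
opening: 0.0315
gripper_force: 20.0
```

{"api": "play_rows", "payload": {
  "deltas": [27, -28, 0, 0, 30, 27, -28, 0, 0, 30, 27, -28, 0, 0, 30, 27, -28, 0, 0, 30, 27, -28, 0, 0, 30, 27, -28, 0, 0, 30, 27, -28, 0, 0, 30, 24, -26, 0, 0, 30, 14, -15, 0, 0, 30, 7, -8, 0, 0, 30]
}}

```text
t: 5.77
tool_pos: [0.5961, 0.2554, 0.12]
orientation: [-2.94, -1.106, -0.0]
force: [0.6, 0.1, -0.2]
opening: 0.0317
gripper_force: 20.0
```

{"api": "play_rows", "payload": {
  "deltas": [0, 0, 0, 0, 30, 0, 0, 0, 0, 30, 0, 0, 0, 0, 30, 0, 0, 0, 0, 30]
}}

```text
t: 6.1
tool_pos: [0.597, 0.2504, 0.1197]
orientation: [2.943, 1.099, -0.0]
force: [0.1, 0.0, -0.7]
opening: 0.0316
gripper_force: 20.0
```

```bash
python3 - <<'E'
from h import *
go(.5966,.2693,.0188)
c=cam("wrist"); cv2.imwrite("pics/w3.png",c["pixels"])
for P in ((.5966,.2693,.0165),(.5487,.2274,.0165)): print(proj(c,P).round(1))
E
```

```text
t 6.1 pos [0.597  0.2504 0.1197] d [ 12.1 -14.6 100.9] turn -0.1 open 31.6 tilt z [-0.0001 -0.0005 -1.    ]
[[305.4 224.4]]
[[306.7 297.1]]
```

View pics/w3.png

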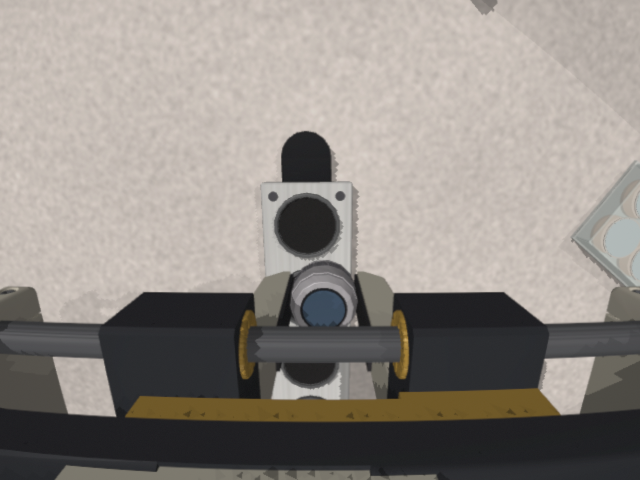

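Wrist view: dish_1 is at (307,224) by the black tab at (306,155), within 2 px of the prediction. The plate edges run vertically, so the yaw is right.

{"api": "play_rows", "payload": {
  "deltas": [6, -7, 0, 0, 30, 6, -7, 0, 0, 30, 0, 0, 15, 0, 30, 0, 0, 20, 0, 30, 0, 0, 20, 0, 30, 0, 0, 15, 0, 30, 0, 0, 10, 0, 30, 0, 0, 5, 0, 30, 0, 0, 0, 0, 30, 0, 0, 0, 0, 30]
}}

```text
t: 6.98
tool_pos: [0.597, 0.2709, 0.0352]
orientation: [-2.942, -1.102, -0.001]
force: [-0.0, 0.4, -0.9]
opening: 0.0317
gripper_force: 20.0
```

```bash
python3 - <<'E'
from h import *
go(.597,.2685,.0188)
E
```

```text
t 6.98 pos [0.597  0.2709 0.0352] d [-1.5  1.8 16.4] turn -0.0 open 31.7 tilt z [ 0.0005  0.0002 -1.    ]
```

{"api": "play_rows", "payload": {
  "deltas": [-1, 1.5, 5, 0, 30, 0, 0, 5, 0, 30, 0, 0, 3, 0, 30, 0, 0, 1.5, 0, 30, 0, 0, 1, 0, 30, 0, 0, 0, 0, 30, 0, 0, 0, 0, 30]
}}

```text
t: 7.57
tool_pos: [0.5969, 0.2689, 0.0193]
orientation: [-2.942, -1.102, -0.0]
force: [-0.4, -1.4, -1.1]
opening: 0.0315
gripper_force: 20.0
```

{"api": "play_rows", "payload": {
  "deltas": [0, 0, 0.7, 0, 30, 0, 0, 0, 0, 30, 0, 0, 0, 0, 30]
}}

```text
t: 7.82
tool_pos: [0.5971, 0.269, 0.0188]
orientation: [-2.942, -1.102, -0.001]
force: [1.1, 0.5, 1.0]
opening: 0.0316
gripper_force: 20.0
```

Probably touching, and within 0.3 mm in any case. Releasing, rising, then heading to the 10x.

{"api": "play_rows", "payload": {
  "deltas": [0, 0, 0, 0, 36, 0, 0, 0, 0, 45, 0, 0, 0, 0, 50, 0, 0, 0, 0, 50, 0, 0, -10, 0, 50, 0, 0, -25, 0, 50, 0, 0, -30, 0, 50, 0, 0, -30, 0, 50, 0, 0, -15, 0, 50, 0, 0, 0, 0, 50]
}}

```text
t: 8.65
tool_pos: [0.6, 0.27, 0.1352]
orientation: [2.942, 1.102, 0.015]
force: [0.9, 0.2, 1.4]
opening: 0.0502
gripper_force: 0.0
```

```bash
python3 - <<'E'
from h import *
go(.5567,-.1744,.008)
c=cam("wrist"); print(proj(c,(.5969,.2689,.044)))
cv2.imwrite("pics/w4.png",c["pixels"][150:400,200:420])
E
```

```text
t 8.65 pos [0.6    0.27   0.1352] d [-325.7  306.2  125.4] turn -0.0 open 50.2 tilt z [ 0.0087  0.0031 -1.    ]
[[321.47699315 247.49672078]]
```

View pics/w4.png

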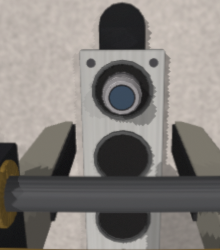

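The 4x stands in dish_1, with its lens at crop (122,97). Next is the 10x.

{"api": "play_rows", "payload": {
  "deltas": [-14, 13, 0, 0, 55, -26, 24, 0, 0, 55, -29, 27, 0, 0, 55, -29, 27, 0, 0, 55, -29, 27, 0, 0, 55, -29, 27, 0, 0, 55, -29, 27, 0, 0, 55, -29, 27, 0, 0, 55, -29, 27, 0, 0, 55, -29, 27, 0, 0, 55]
}}

```text
t: 9.53
tool_pos: [0.5563, -0.1021, 0.1268]
orientation: [-2.941, -1.101, 0.003]
force: [1.4, -0.1, 0.4]
opening: 0.055
gripper_force: 0.0
```

{"api": "play_rows", "payload": {
  "deltas": [-26, 25, 0, 0, 55, -18, 18, 10, 0, 55, -10, 10, 15, 0, 55, 0, 0, 20, 0, 55, 0, 0, 10, 0, 55, 0, 0, 5, 0, 55, 0, 0, 0, 0, 55, 0, 0, 0, 0, 55]
}}

```text
t: 10.2
tool_pos: [0.552, -0.1752, 0.0683]
orientation: [-2.941, -1.103, 0.001]
force: [0.0, 0.1, -0.0]
opening: 0.0552
gripper_force: 0.0
```

```bash
python3 - <<'E'
from h import *
go(.5567,-.1744,.008)
E
```

```text
t 10.2 pos [ 0.552  -0.1752  0.0683] d [ 4.1  2.5 60.3] turn 0.0 open 55.2 tilt z [-0.0007  0.0004 -1.    ]
```

{"api": "play_rows", "payload": {
  "deltas": [4, 2.5, 0, 0, 55, 0, 0, 5, 0, 55, 0, 0, 15, 0, 55, 0, 0, 18, 0, 55, 0, 0, 13, 0, 55, 0, 0, 7, 0, 55, 0, 0, 2, 0, 55, 0, 0, 0, 0, 55, 0, 0, 0, 0, 55]
}}

```text
t: 10.95
tool_pos: [0.5573, -0.1755, 0.0092]
orientation: [2.941, 1.102, 0.001]
force: [0.0, -0.7, -0.1]
opening: 0.0553
gripper_force: 0.0
```

{"api": "play_rows", "payload": {
  "deltas": [0, 0, 0, 0, 30, 0, 0, 0, 0, 30, 0, 0, 0, 0, 30, 0, 0, 0, 0, 30, 0, 0, 0, 0, 30, 0, 0, 0, 0, 30]
}}

```text
t: 11.45
tool_pos: [0.5569, -0.1753, 0.0088]
orientation: [2.942, 1.102, 0.0]
force: [-0.7, 0.8, 2.9]
opening: 0.0315
gripper_force: 20.0
```

```bash
python3 - <<'E'
from h import *
go(.549,.227,.12)
E
```

```text
t 11.45 pos [ 0.5569 -0.1753  0.0088] d [ 258.4 -308.5 -111.2] turn -0.0 open 31.5 tilt z [ 0.0003 -0.0001 -1.    ]
```

{"api": "play_rows", "payload": {
  "deltas": [0, 0, -8, 0, 30, 0, 0, -20, 0, 30, 0, 0, -25, 0, 30, 0, 0, -25, 0, 30, 6, -8, -20, 0, 30, 14, -16, -13, 0, 30, 21, -25, 0, 0, 30, 24, -28, 0, 0, 30, 24, -28, 0, 0, 30, 24, -28, 0, 0, 30]
}}

```text
t: 12.28
tool_pos: [0.5542, 0.0006, 0.12]
orientation: [2.942, 1.101, 0.001]
force: [1.6, 0.5, -1.4]
opening: 0.0316
gripper_force: 20.0
```

{"api": "play_rows", "payload": {
  "deltas": [24, -28, 0, 0, 30, 24, -28, 0, 0, 30, 24, -28, 0, 0, 30, 24, -29, 0, 0, 30, 22, -27, 0, 0, 30, 15, -20, 0, 0, 30, 8, -11, 0, 0, 30, 4, -5, 0, 0, 30, 0, 0, 0, 0, 30, 0, 0, 0, 0, 30]
}}

```text
t: 13.12
tool_pos: [0.5483, 0.2262, 0.1193]
orientation: [2.942, 1.101, -0.001]
force: [-0.3, -0.2, -1.3]
opening: 0.0316
gripper_force: 20.0
```

```bash
python3 - <<'E'
from h import *
go(.549,.227,.0208)
E
```

```text
t 13.12 pos [0.5483 0.2262 0.1193] d [ 1.1 -0.2 98.5] turn -0.0 open 31.6 tilt z [-0.0003 -0.0007 -1.    ]
```

{"api": "play_rows", "payload": {
  "deltas": [1, 0, 10, 0, 30, 0, 0, 20, 0, 30, 0, 0, 22, 0, 30, 0, 0, 18, 0, 30, 0, 0, 12, 0, 30, 0, 0, 6, 0, 30, 0, 0, 3, 0, 30, 0, 0, 2, 0, 30, 0, 0, 0, 0, 30, 0, 0, 0, 0, 30]
}}

```text
t: 13.95
tool_pos: [0.5499, 0.228, 0.0276]
orientation: [2.942, 1.102, 0.003]
force: [0.1, -0.7, -0.9]
opening: 0.0317
gripper_force: 20.0
```

```bash
python3 - <<'E'
from h import *
go(.549,.227,.0208)
E
```

```text
t 13.95 pos [0.5499 0.228  0.0276] d [-1.4  0.2  6.8] turn -0.0 open 31.7 tilt z [ 0.0017  0.0005 -1.    ]
```

{"api": "play_rows", "payload": {
  "deltas": [-1, 0, 2.5, 0, 30, 0, 0, 1.5, 0, 30, 0, 0, 1, 0, 30, 0, 0, 0.5, 0, 30, 0, 0, 0, 0, 30, 0, 0, 0, 0, 30]
}}

```text
t: 14.45
tool_pos: [0.5482, 0.2272, 0.021]
orientation: [-2.942, -1.102, -0.0]
force: [0.7, -0.6, -1.5]
opening: 0.0315
gripper_force: 20.0
```

Within about 0.2 mm of the floor, so I'll release and rise.

{"api": "play_rows", "payload": {
  "deltas": [0, 0, 0.2, 0, 30, 0, 0, 0, 0, 36, 0, 0, 0, 0, 45, 0, 0, 0, 0, 50, 0, 0, 0, 0, 50, 0, 0, -10, 0, 50, 0, 0, -25, 0, 50, 0, 0, -30, 0, 50, 0, 0, -30, 0, 50, 0, 0, -15, 0, 50]
}}

```text
t: 15.28
tool_pos: [0.5502, 0.2278, 0.1361]
orientation: [2.942, 1.102, 0.009]
force: [1.5, -0.6, 0.7]
opening: 0.0502
gripper_force: 0.0
```

```bash
python3 - <<'E'
from h import *
go(.4645,-.2283,.012)
E
```

```text
t 15.28 pos [0.5502 0.2278 0.1361] d [-364.8  287.3  122.8] turn -0.0 open 50.2 tilt z [ 0.0053  0.0017 -1.    ]
```

{"api": "play_rows", "payload": {
  "deltas": [-14, 11, 0, 0, 55, -26, 20, 0, 0, 55, -30, 24, 0, 0, 55, -30, 24, 0, 0, 55, -30, 24, 0, 0, 55, -30, 24, 0, 0, 55, -30, 24, 0, 0, 55, -30, 24, 0, 0, 55, -30, 24, 0, 0, 55, -30, 24, 0, 0, 55]
}}

```text
t: 16.12
tool_pos: [0.4832, -0.1267, 0.1319]
orientation: [2.941, 1.102, 0.002]
force: [-0.3, -0.2, 0.6]
opening: 0.0548
gripper_force: 0.0
```

{"api": "play_rows", "payload": {
  "deltas": [-28, 22, 0, 0, 55, -26, 20, 0, 0, 55, -16, 12, 0, 0, 55, -10, 7, 0, 0, 55, -5, 4, 15, 0, 55, 0, 0, 15, 0, 55, 0, 0, 5, 0, 55, 0, 0, 0, 0, 55, 0, 0, 0, 0, 55, 0, 0, 0, 0, 55]
}}

```text
t: 16.95
tool_pos: [0.463, -0.2295, 0.0968]
orientation: [2.941, 1.103, 0.001]
force: [-0.2, 0.7, 0.5]
opening: 0.055
gripper_force: 0.0
```

```bash
python3 - <<'E'
from h import *
go(.4645,-.2283,.012)
c=cam("wrist"); print(proj(c,(.4645,-.2283,.056)).round(1))
cv2.imwrite("pics/w5.png",c["pixels"])
E
```

```text
t 16.95 pos [ 0.463  -0.2295  0.0968] d [ 1.9  0.  84.8] turn 0.0 open 55.0 tilt z [ 0.0011 -0.0006 -1.    ]
[[323.5 260.2]]
```

View pics/w5.png

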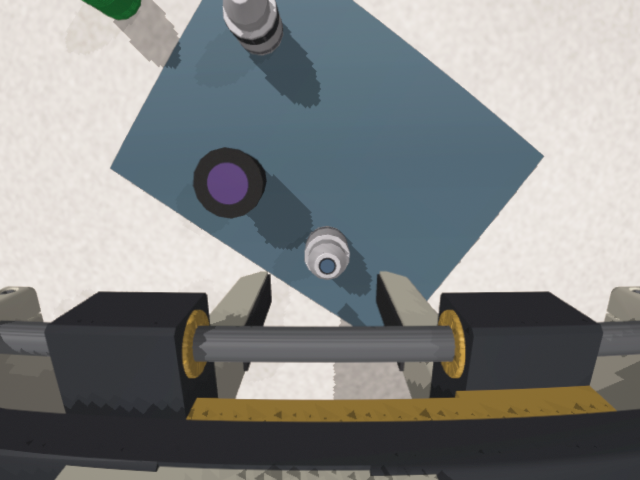

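The 20x lens is at (327,266), predicted (323.5,260), so I'll correct by about −2 mm in x and +2 mm in y. The eyepiece at (230,183) is clear.

{"api": "play_rows", "payload": {
  "deltas": [-2, 2, 5, 0, 55, 0, 0, 15, 0, 55, 0, 0, 20, 0, 55, 0, 0, 20, 0, 55, 0, 0, 13, 0, 55, 0, 0, 8, 0, 55, 0, 0, 4, 0, 55, 0, 0, 0, 0, 55, 0, 0, 0, 0, 55]
}}

```text
t: 17.75
tool_pos: [0.4625, -0.2329, 0.0114]
orientation: [2.941, 1.102, 0.001]
force: [-0.3, -0.7, 0.6]
opening: 0.0553
gripper_force: 0.0
```

```bash
python3 - <<'E'
from h import *
c=cam("wrist"); go(.4645,-.2283,.010)
g=cv2.cvtColor(c["pixels"],cv2.COLOR_BGR2GRAY)
cv2.imwrite("pics/w6.png",c["pixels"][200:480,160:480])
t=robot.read_state()["tool_pos"]; print(proj(c,(t[0],t[1],.056)))
E
```

```text
t 17.8 pos [ 0.4628 -0.233   0.0118] d [ 4.4 -2.5  1.8] turn -0.0 open 55.1 tilt z [ 0.0013 -0.0009 -1.    ]
[[324.40438557 330.22042265]]
```

View pics/w6.png

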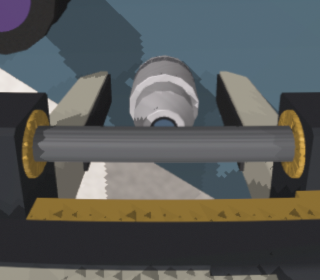

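The lens is around (323,326), and the pad centre line projects to (324,330). That's about 2 mm ahead, so I'll shift x by +2 and grip.

{"api": "play_rows", "payload": {
  "deltas": [2, 0, 1, 0, 55, 0, 0, 0, 0, 55, 0, 0, 0, 0, 30, 0, 0, 0, 0, 30, 0, 0, 0, 0, 30, 0, 0, 0, 0, 30, 0, 0, 0, 0, 30, 0, 0, 0, 0, 30, 0, 0, 0, 0, 30],
  "newtons": 22
}}

```text
t: 18.55
tool_pos: [0.4637, -0.2313, 0.0099]
orientation: [2.942, 1.102, 0.0]
force: [0.8, -0.6, -0.1]
opening: 0.0314
gripper_force: 22.0
```

```bash
python3 - <<'E'
from h import *
go(.5005,.1845,.13)
E
```

```text
t 18.55 pos [ 0.4637 -0.2313  0.0099] d [ 300.9 -289.3 -120.2] turn -0.0 open 31.4 tilt z [ 0.0003 -0.0002 -1.    ]
```

{"api": "play_rows", "payload": {
  "deltas": [0, 0, -8, 0, 30, 0, 0, -20, 0, 30, 0, 0, -28, 0, 30, 0, 0, -28, 0, 30, 0, 0, -20, 0, 30, 6, -6, -16, 0, 30, 14, -14, 0, 0, 30, 22, -22, 0, 0, 30, 27, -26, 0, 0, 30, 27, -26, 0, 0, 30]
}}

```text
t: 19.38
tool_pos: [0.4737, -0.0963, 0.1302]
orientation: [-2.943, -1.099, 0.0]
force: [0.8, 0.1, -1.8]
opening: 0.0318
gripper_force: 22.0
```

{"api": "play_rows", "payload": {
  "deltas": [27, -26, 0, 0, 30, 27, -26, 0, 0, 30, 27, -26, 0, 0, 30, 27, -26, 0, 0, 30, 27, -26, 0, 0, 30, 25, -24, 0, 0, 30, 22, -20, 0, 0, 30, 14, -13, 0, 0, 30, 7, -7, 0, 0, 30, 0, 0, 0, 0, 30]
}}

```text
t: 20.22
tool_pos: [0.4994, 0.1839, 0.1298]
orientation: [-2.94, -1.105, 0.001]
force: [0.1, -0.3, -1.4]
opening: 0.0317
gripper_force: 22.0
```

{"api": "play_rows", "payload": {
  "deltas": [0, 0, 0, 0, 30, 0, 0, 0, 0, 30]
}}

```text
t: 20.38
tool_pos: [0.4996, 0.1811, 0.1296]
orientation: [2.942, 1.101, -0.001]
force: [-0.4, 0.1, -1.5]
opening: 0.0316
gripper_force: 22.0
```

```bash
python3 - <<'E'
from h import *
go(.5005,.1845,.0219)
E
```

```text
t 20.38 pos [0.4996 0.1811 0.1296] d [  3.   -2.  107.7] turn -0.1 open 31.6 tilt z [-0.0005 -0.0007 -1.    ]
```

{"api": "play_rows", "payload": {
  "deltas": [3, -2, 10, 0, 30, 0, 0, 22, 0, 30, 0, 0, 26, 0, 30, 0, 0, 20, 0, 30, 0, 0, 12, 0, 30, 0, 0, 6, 0, 30, 0, 0, 4, 0, 30, 0, 0, 2, 0, 30, 0, 0, 0, 0, 30, 0, 0, 0, 0, 30]
}}

```text
t: 21.22
tool_pos: [0.5017, 0.186, 0.0289]
orientation: [2.942, 1.102, 0.003]
force: [-0.7, -0.4, -1.4]
opening: 0.0313
gripper_force: 22.0
```

```bash
python3 - <<'E'
from h import *
go(.5005,.1845,.0219)
E
```

```text
t 21.22 pos [0.5017 0.186  0.0289] d [-1.9  0.4  7. ] turn -0.0 open 31.3 tilt z [ 0.0018  0.0005 -1.    ]
```

{"api": "play_rows", "payload": {
  "deltas": [-1, 0, 2.5, 0, 30, 0, 0, 1.5, 0, 30, 0, 0, 1, 0, 30, 0, 0, 0.7, 0, 30, 0, 0, 0, 0, 30, 0, 0, 0, 0, 30]
}}

```text
t: 21.72
tool_pos: [0.5, 0.1852, 0.022]
orientation: [2.942, 1.102, -0.0]
force: [0.7, 0.5, -2.4]
opening: 0.0319
gripper_force: 22.0
```

{"api": "play_rows", "payload": {
  "deltas": [0, 0, 0.2, 0, 30, 0, 0, 0, 0, 36, 0, 0, 0, 0, 45, 0, 0, 0, 0, 50, 0, 0, 0, 0, 50, 0, 0, -10, 0, 50, 0, 0, -25, 0, 50, 0, 0, -30, 0, 50, 0, 0, -30, 0, 50, 0, 0, -15, 0, 50]
}}

```text
t: 22.55
tool_pos: [0.5019, 0.1857, 0.1369]
orientation: [2.941, 1.102, 0.009]
force: [0.3, 0.1, 0.7]
opening: 0.0502
gripper_force: 0.0
```

```bash
python3 - <<'E'
from h import *
go(.548,-.097,.012)
E
```

```text
t 22.55 pos [0.5019 0.1857 0.1369] d [-151.5  243.1  124.8] turn -0.0 open 50.2 tilt z [ 0.0053  0.0014 -1.    ]
```

{"api": "play_rows", "payload": {
  "deltas": [-8, 13, 0, 0, 55, -14, 23, 0, 0, 55, -19, 30, 0, 0, 55, -20, 32, 0, 0, 55, -20, 32, 0, 0, 55, -20, 32, 0, 0, 55, -19, 30, 0, 0, 55, -14, 23, 0, 0, 55, -8, 13, 0, 0, 55, -5, 8, 0, 0, 55]
}}

```text
t: 23.38
tool_pos: [0.5445, -0.0917, 0.1328]
orientation: [2.942, 1.098, 0.001]
force: [-0.4, 0.9, -0.6]
opening: 0.0546
gripper_force: 0.0
```

{"api": "play_rows", "payload": {
  "deltas": [-3, 5, 15, 0, 55, 0, 0, 10, 0, 55, 0, 0, 0, 0, 55, 0, 0, 0, 0, 55, 0, 0, 0, 0, 55]
}}

```text
t: 23.8
tool_pos: [0.5452, -0.0942, 0.1071]
orientation: [-2.941, -1.103, 0.0]
force: [-0.2, -0.1, 0.5]
opening: 0.0549
gripper_force: 0.0
```

```bash
python3 - <<'E'
from h import *
go(.548,-.097,.012)
c=cam("wrist"); print(proj(c,(.548,-.097,.068)).round(1))
cv2.imwrite("pics/w7.png",c["pixels"])
E
```

```text
t 23.8 pos [ 0.5452 -0.0942  0.1071] d [ 0.3  4.  95.1] turn 0.0 open 54.9 tilt z [-0.0001  0.0002 -1.    ]
[[329.7 263.5]]
```

View pics/w7.png

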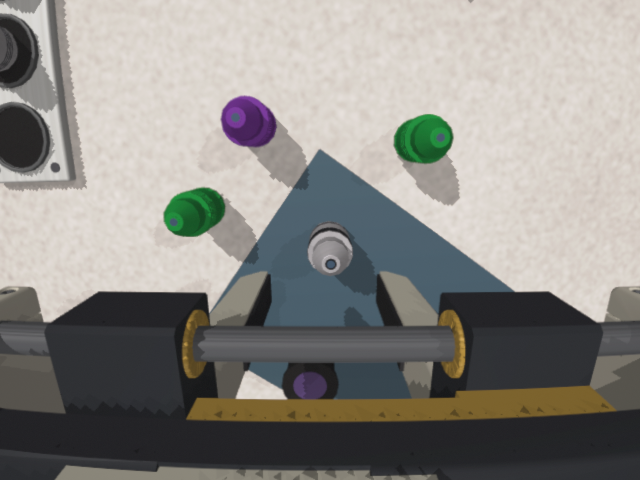

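The 40x lens is at (330,264), predicted (329.7,263.5), a match. It is silver with a black ring; the green and purple look-alikes at (190,213), (425,138) and (248,120) are clear of the fingers.

{"api": "play_rows", "payload": {
  "deltas": [0, 4, 5, 0, 55, 0, 0, 15, 0, 55, 0, 0, 22, 0, 55, 0, 0, 22, 0, 55, 0, 0, 16, 0, 55, 0, 0, 9, 0, 55, 0, 0, 5, 0, 55, 0, 0, 0, 0, 55, 0, 0, 0, 0, 55, 0, 0, 0, 0, 55]
}}

```text
t: 24.68
tool_pos: [0.549, -0.0984, 0.0142]
orientation: [2.941, 1.102, 0.003]
force: [-0.2, 0.7, -0.3]
opening: 0.0548
gripper_force: 0.0
```

{"api": "play_rows", "payload": {
  "deltas": [0, 0, 0, 0, 30, 0, 0, 0, 0, 30, 0, 0, 0, 0, 30, 0, 0, 0, 0, 30, 0, 0, 0, 0, 30, 0, 0, 0, 0, 30, 0, 0, 0, 0, 30],
  "newtons": 25
}}

```text
t: 25.27
tool_pos: [0.548, -0.0981, 0.0132]
orientation: [2.942, 1.102, 0.0]
force: [-2.4, 1.5, 3.9]
opening: 0.0313
gripper_force: 25.0
```

```bash
python3 - <<'E'
from h import *
go(.4525,.1423,.14)
E
```

```text
t 25.27 pos [ 0.548  -0.0981  0.0132] d [  85.9 -243.9 -126.8] turn -0.0 open 31.3 tilt z [ 0.0003  0.0001 -1.    ]
```

{"api": "play_rows", "payload": {
  "deltas": [0, 0, -8, 0, 30, 0, 0, -20, 0, 30, 0, 0, -28, 0, 30, 0, 0, -28, 0, 30, 0, 0, -25, 0, 30, 3, -8, -18, 0, 30, 6, -16, 0, 0, 30, 9, -25, 0, 0, 30, 10, -28, 0, 0, 30, 10, -28, 0, 0, 30]
}}

```text
t: 26.1
tool_pos: [0.5067, 0.0067, 0.1399]
orientation: [-2.943, -1.1, 0.0]
force: [-0.1, 2.0, -2.3]
opening: 0.0318
gripper_force: 25.0
```

{"api": "play_rows", "payload": {
  "deltas": [10, -28, 0, 0, 30, 10, -28, 0, 0, 30, 10, -28, 0, 0, 30, 8, -25, 0, 0, 30, 6, -17, 0, 0, 30, 3, -9, 0, 0, 30, 1, -3, 0, 0, 30, 0, 0, 0, 0, 30, 0, 0, 0, 0, 30, 0, 0, 0, 0, 30]
}}

```text
t: 26.93
tool_pos: [0.4535, 0.1406, 0.1398]
orientation: [2.942, 1.1, -0.0]
force: [0.3, 0.3, -1.9]
opening: 0.0316
gripper_force: 25.0
```

```bash
python3 - <<'E'
from h import *
go(.4525,.1423,.0252)
E
```

```text
t 26.93 pos [0.4535 0.1406 0.1398] d [  0.4  -1.9 114.6] turn -0.1 open 31.6 tilt z [ 0.     -0.0004 -1.    ]
```

{"api": "play_rows", "payload": {
  "deltas": [0, -2, 10, 0, 30, 0, 0, 24, 0, 30, 0, 0, 28, 0, 30, 0, 0, 22, 0, 30, 0, 0, 12, 0, 30, 0, 0, 6, 0, 30, 0, 0, 4, 0, 30, 0, 0, 2, 0, 30, 0, 0, 0, 0, 30, 0, 0, 0, 0, 30]
}}

```text
t: 27.77
tool_pos: [0.4526, 0.1432, 0.0328]
orientation: [2.942, 1.102, 0.003]
force: [0.0, -0.1, -2.8]
opening: 0.0317
gripper_force: 25.0
```

{"api": "play_rows", "payload": {
  "deltas": [0, 0, 2.5, 0, 30, 0, 0, 1.5, 0, 30, 0, 0, 1, 0, 30, 0, 0, 0, 0, 30, 0, 0, 0, 0, 30]
}}

```text
t: 28.18
tool_pos: [0.4517, 0.1431, 0.0269]
orientation: [-2.942, -1.102, -0.0]
force: [0.3, -0.2, -2.4]
opening: 0.0316
gripper_force: 25.0
```

```bash
python3 - <<'E'
from h import *
go(.4525,.1423,.0252)
E
```

```text
t 28.18 pos [0.4517 0.1431 0.0269] d [0.  1.1 1.7] turn -0.0 open 31.6 tilt z [ 0.  0. -1.]
```

{"api": "play_rows", "payload": {
  "deltas": [0, 0, 1, 0, 30, 0, 0, 0.7, 0, 30, 0, 0, 0, 0, 30, 0, 0, 0, 0, 30]
}}

```text
t: 28.52
tool_pos: [0.4518, 0.1431, 0.0252]
orientation: [2.942, 1.102, 0.0]
force: [-0.4, 0.0, -2.2]
opening: 0.0314
gripper_force: 25.0
```

{"api": "play_rows", "payload": {
  "deltas": [0, 0, 0, 0, 36, 0, 0, 0, 0, 45, 0, 0, 0, 0, 50, 0, 0, 0, 0, 50, 0, 0, -10, 0, 50, 0, 0, -25, 0, 50, 0, 0, -30, 0, 50, 0, 0, -30, 0, 50, 0, 0, -30, 0, 50, 0, 0, -20, 0, 50]
}}

```text
t: 29.35
tool_pos: [0.4528, 0.1433, 0.1744]
orientation: [2.941, 1.102, 0.006]
force: [-0.5, 0.2, 0.2]
opening: 0.0506
gripper_force: 0.0
```

{"api": "play_rows", "payload": {
  "deltas": [-10, 15, 0, 0, 50, -20, 30, 0, 0, 50, -20, 30, 0, 0, 50, -20, 30, 0, 0, 50, -20, 30, 0, 0, 50, -10, 15, 0, 0, 50, 0, 0, 0, 0, 50, 0, 0, 0, 0, 50, 0, 0, 0, 0, 50, 0, 0, 0, 0, 50]
}}

```text
t: 30.18
tool_pos: [0.4748, -0.0345, 0.1704]
orientation: [-2.941, -1.104, -0.0]
force: [0.8, 0.1, -0.2]
opening: 0.0499
gripper_force: 0.0
```

```bash
python3 - <<'E'
from h import *
T=cam("top"); S=cam("scene")
D=[(.5966,.2693),(.5487,.2274),(.5002,.1846),(.4522,.1423)]; H=[.030,.042,.054,.066]
for d,h in zip(D,H): print(proj(T,(*d,.014+h)).round(1),proj(S,(*d,.014+h)).round(1),proj(S,(*d,.0165)).round(1))
a=cv2.resize(T["pixels"][210:360,140:280],None,fx=2.8,fy=2.8,interpolation=2)
b=cv2.resize(S["pixels"][160:260,320:500],None,fx=2.1,fy=2.1,interpolation=2)
o=np.zeros((420,780,3),np.uint8); o[:420,:392]=a; o[:210,395:395+378]=b
b=cv2.resize(S["pixels"][190:300,120:330],None,fx=1.8,fy=1.8,interpolation=2); o[215:215+198,395:395+378]=b
cv2.imwrite("pics/fin.png",o); print(robot.read_state()["t"])
E
```

```text
[[169.1 243. ]] [[446.9 217.1]] [[444.8 229.1]]
[[189.4 268.7]] [[415.8 203.1]] [[413.6 220.1]]
[[211.3 295.7]] [[385.6 189.6]] [[383.8 211.5]]
[[233.9 323.6]] [[357.1 176.8]] [[356.1 203.6]]
30.2833
```

View pics/fin.png

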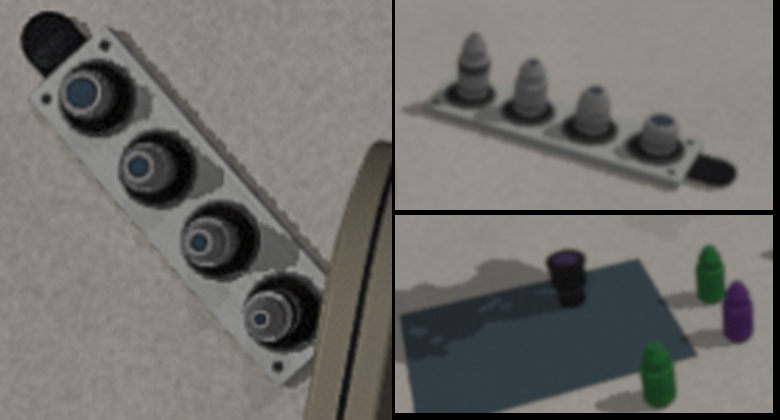

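The picture shows all four upright in order from the tab. Top-view lens pixels are within about 1 px of the dish-centre predictions, for example 4x at (169,243) and 40x at (233,324). The eyepiece is where it was. Handing in.

```bash
python3 -c "
from plant import robot
print(robot.close_job())"
```

```text
the job is handed in; nothing more can be done
None
```

The job is handed in: all four objectives stand upright in their own dishes, 4x next to the pull tab through to 40x at the far end, and the eyepiece and culture plate were not touched; the hand-in gave no verdict back.

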